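# Wring a setting pair on the splitter's gauge stand

### The arm

A 6-joint arm with a two-finger parallel gripper is mounted at the origin on the work surface. World frame = base frame: x ahead of the robot, y to its left, z up, the work surface at z = 0. Lengths are in mm, angles in rad, forces in N, time in s.
With the tool pointing down it reaches from about 325 to 900 mm from the base axis. Payload 6.1 kg.
Tool frame: the origin (TCP) lies between the finger pads; the fingertips stand 17 mm ahead of it and the grasp point (between the pads) lies 2 mm behind it; z points along the fingers, x is the direction in which the jaws open and shut, and the axes are right-handed (so a half turn about z gives the same grasp; the last joint's range is limited). The gripper opens to 87 mm and grips with 3 to 60 N. Pads are 19 mm wide; open, the fingers measure 117 mm over their backs; the gripper's body (75 mm by 190 mm) begins 51 mm behind the grasp point.
Start: joints at [-1.373, 0.22, 1.526, -0, 1.395, -0.126], TCP at [198.85, -592.515, 200.438] pointing down, gripper open.
Joint ranges: [-2.98, 2.98], [-0.91, 2.08], [0.09, 2.57], [-1.24, 4.39], [0.2, 2.65], [-2.68, 2.68]. Speed limits (rad/s): [2.57, 2.57, 3.01, 3.14, 3.14, 3.14].

### API

Orientations are given as a unit quaternion [x, y, z, w].
In Python, from workcell import status, viewer, close_job gives the robot as it stands. The module is installed in compiled form; this text tells all that it offers.
- The arm moves only by the tool send_rows, never from a script. Its argument "moves" is a list of rows, each an object with "rotation": the turn, a rotation vector about the tool's x, y, z in rad, a list of three; "travel": the shift along the tool's x, y, z in m, a list of three; "hand": the opening, from 0 (shut) to 1 (fully open). In form: [{"rotation": [wx, wy, wz], "travel": [x, y, z], "hand": hand}, ...]. A call has 1 to 12 rows; each row shifts and turns the commanded pose from where the row before left it, along the tool's axes as they then stand; what a row does not reach is not made up. A row lasts 1/10 s, in which the tool goes at most 50 mm and 8.59 degrees, less where a joint would pass 70% of its speed; a pose out of reach is approached as far as the arm can. A call with a gripper value outside its range is refused whole. The fingers move at their own pace and stop on an object; "newtons" is the grip in N (left out, the last holds). Time passes only in rows, so rows that do not move let the fingers close. It gives the time, the measured TCP pose, the force and the opening at its end, in the units of the state.
- status.get_state(): the state, without advancing time (a new reading comes with each control period).
- viewer.get_image(name): name is "side" or "top"; returns the picture (400x640x3 uint8, red, green, blue); there is no depth.
- viewer.get_calibration(name): a dict with "K" (3x3 intrinsics, pixels), "dist_coeffs" ([k1, k2, p1, p2, k3] as OpenCV has them; the pictures are not rectified), "R" (3x3) and "t" (3): a world point X has camera coordinates R X + t. Camera axes: x right, y down, z forward; pixel columns grow to the right and rows downward; lengths in mm; the calibration is good to about 2 mm. A picture is of the moment at which its call begins. get_calibration takes no time and is no camera call.
- close_job(): hands the job in, once; it reports no verdict.
The state is a dict: "time": time; "joints": joint angles; "qd": joint speeds; "joint_torque": joint torques, N m; "position": TCP position; "eef_rot": TCP orientation; "wrist_force": force on the tool from outside, world axes, zero at the start; "torque": the same for the moment, N m; "grip_width": opening from 0.0 (shut) to 1.0 (fully open).
Only numpy, scipy, OpenCV 4.12 (cv2) and the standard library are available. Lean on these libraries where they do the work, as an engineer would, in place of code of your own. Each camera call takes 0.05 s, during which the arm holds its last target. There are 200 camera calls.

### The job

Make up the setting pair for the leather splitter: take the loose flat block that has the same length and width as the block lying in the stand, lay it flat over that block's free end (the end away from the upright stop) so that it covers only about half of it, then wring the two by sliding it along, faces kept together, until it meets the stop and covers the lower block flush all round; never lower it from straight above. Then slide the gauge along its rail all the way over the pair to its end of travel, and leave the shorter, thicker block and the other things on the bench alone.

Things in the scene. Friction and masses are not known exactly. Their poses are not given: they have to be found in the camera images.
- stand: Setting stand fixed to the bench: green bed plate 150 x 265 x 15 mm (x -40 to +110, y -75 to +190 mm). Origin on the bench under the middle of the nest holding the lower block; y runs along nest and rail, from the free end (-y) to the stop (+y); x points across to the rail, z up. Rail centred on x = +85 mm, top 28 mm above the bench. Low ledges round the nest rise to 23 mm.
- nest (a point): Centre of the nest's floor, where the lower block's underside lies, 15 mm above the bench; axes as the stand's. The lower block has 1.5 mm play on each side.
- stop (a point): Middle of the upper inner edge of the dark upright stop across the nest's +y end: 56.5 mm in y from the nest's middle, 57 mm above the bench (12 mm above the lower block's top). The stop is 50 mm wide, 12 mm thick; axes as the stand's.
- lower_block: Plain steel block 40 x 110 x 30 mm (x, y, z), 1 kg, loose in the nest; origin at the centre of its underside, y along its length towards the stop, z up. Its top face is 45 mm above the bench.
- top_block: The block to wring on: plain steel, 40 x 110 x 20 mm (x, y, z), 0.55 to 0.8 kg, lying flat on the bench; origin at the centre of its underside, y along its length. Either end may go first.
- top_mid (a point): Centre of the volume of the top block, 10 mm above its underside; 40 mm above the lower block's underside when wrung.
- gauge (a joint): Position (m) of the gauge carriage on its rail. 0: parked beyond the stop, its centre at y = +150 mm of the stand; grows as it slides towards -y. At 0.150, a fixed end of travel, its arm lies across the middle of the pair. Starts at 0 to 0.03; slides against about 1.5 N. The arm is 24 mm wide, its underside 68 mm above the bench: 3 mm above a wrung pair; it strikes a block that sits proud.
- gauge_grip (a point): Middle of the top of the gauge carriage's black upright grip, 112 mm above the bench, right over the rail. The grip is 22 mm (stand's x) by 20 mm (stand's y), 27 mm high, free all round, on the green carriage (40 x 30 mm, top at 85 mm); axes as the stand's.
- spare_block: Another plain steel block, shorter and thicker: 40 x 80 x 30 mm, to be left alone; lies on the bench, origin at the centre of its underside, y along its length. It and the top block may be in either place.
- wax_tin: Bystander: round brass tin with a white lid, 70 mm across, 30 mm high, origin at the centre of its underside.
- hammer: Bystander: hammer lying on the bench.
- awl: Bystander: awl with a wooden handle, 170 mm, lying on the bench.
- glue_jar: Bystander: low amber jar with a white cap, 70 mm across, 45 mm high, origin at the centre of its underside.
- wrench: Bystander: wrench lying on the bench.
- beech_block: Bystander: wooden block 60 x 130 x 35 mm, origin at the centre of its underside.
- roller: Bystander: turned wooden stamp standing upright, 50 mm across, 105 mm high, origin at the centre of its underside.
Not all that is in view belongs to the job. Leave any pink or purple look-alike of the top_block alone.

How it is judged (in metres and radians):
On the way, in this order (a step that is already met when the one before it is completed fails the run):
1. the top block lies flat on the lower block, faces touching, over the free end only (centres 30 to 105 mm apart along the length) (y of top_mid in the frame of lower_block between -0.105 and -0.03 m and x of top_mid in the frame of lower_block between -0.012 and 0.012 m and z of top_mid in the frame of lower_block between 0.037 and 0.043 m and angle between the y axis of top_block and the y axis of lower_block, either way round below 0.15 rad and contact force between top_block and lower_block above 0.5 N), for 0.1 s.
2. the top block has been slid until it covers the lower block flush all round (x of top_mid in the frame of lower_block between -0.004 and 0.004 m and y of top_mid in the frame of lower_block between -0.004 and 0.004 m and z of top_mid in the frame of lower_block below 0.0425 m and angle between the y axis of top_block and the y axis of lower_block, either way round below 0.06 rad and angle between top_block's own z axis and vertical below 0.05 rad), for 0.2 s.
3. the gauge has been slid to its end of travel over the pair (value of joint gauge above 0.146 m), for 0.2 s.
At the end, for the whole second after the job is handed in: The top block rests at rest on the lower block in full face contact, flush within 4 mm along and across and 0.06 rad in yaw; the lower block is down in its nest (within 5 mm); the gauge is at its end of travel over the pair (joint above 0.146) (all of step 2 and value of joint gauge above 0.146 m and distance between lower_block and nest below 0.005 m and angle between lower_block's own z axis and vertical below 0.03 rad and linear speed of each of top_block, lower_block below 0.01 m/s and contact force between top_block and lower_block above 0.5 N); the robot touches nothing.
It fails at once if the top block is off the lower block's face (5 to 45 mm above it) while more than three quarters over it: it was lowered or dropped from above instead of slid (y of top_mid in the frame of lower_block between -0.027 and 0.027 m and x of top_mid in the frame of lower_block between -0.03 and 0.03 m and z of top_mid in the frame of lower_block between 0.045 and 0.085 m).
It fails at once if the spare block or another bystander is moved by more than 30 mm (distance of any of spare_block, wax_tin, hammer, awl, glue_jar, wrench, beech_block, roller from where it was at the start of the episode above 0.03 m).
It also fails if it takes over 61 s, if anything falls off the work surface, if the arm or the gripper's body presses on something with over 40 N, if the wrist force passes 120 N, or if a joint passes its speed limit or range.

## Working session

There is one attempt and no reset: what is moved stays moved. The work goes in short steps, Python scripts to look and compute and a tool call to move; the robot and the scene stay as the last step left them, time stands still between calls to the robot, and variables do not carry over. Pictures are saved under pics/ and viewed, about 8 in all and at most 12, crops included, and the job is handed in when it is done.

Besides the shell and the picture viewer there is one more tool, called after "Call:" as a command line: name --argument value ..., lists and objects as JSON in quotes. send_rows: Moves the arm, as the interface text tells. Its arguments: {"type":"object","properties":{"moves":{"type":"array","items":{"type":"object","properties":{"rotation":{"type":"array","items":{"type":"number"}},"travel":{"type":"array","items":{"type":"number"}},"hand":{"type":"number"}}}},"newtons":{"type":"number"}},"required":["moves"]}

```bash
mkdir -p pics
python3 - <<'E'
from workcell import status, viewer
import cv2,json
s=status.get_state();print(s)
for n in("top","side"):
    im=viewer.get_image(n);cv2.imwrite(f"pics/{n}0.png",im[:,:,::-1]);c=viewer.get_calibration(n);print(n,c)
E
```

```text
{'time': 0.0, 'joints': array([-1.37313823e+00,  2.21252881e-01,  1.52760460e+00,  6.53421328e-06,
        1.39470602e+00, -1.26125967e-01]), 'qd': array([-9.73449788e-04, -4.38120481e-04, -8.92678566e-04, -2.38112102e-05,
       -1.24407839e-03,  1.02034853e-03]), 'joint_torque': array([-7.91329858e-04, -4.94611716e+01, -3.87377715e+01,  6.96806470e-02,
        5.72670449e-02, -1.54096992e-04]), 'position': array([ 198.69914592, -591.87170588,  199.3241803 ]), 'eef_rot': array([ 8.11835543e-01, -5.83885331e-01, -7.19077246e-04, -6.73789671e-04]), 'wrist_force': array([ 0.54521248,  0.42142987, -0.27196062]), 'torque': array([-0.04221766,  0.00348274, -0.00750746]), 'grip_width': 0.9936389289276724}
top {'K': array([[362.52098465,   0.        , 317.0282566 ],
       [  0.        , 362.52098465, 196.81040468],
       [  0.        ,   0.        ,   1.        ]]), 'dist_coeffs': array([-0.00077854,  0.        ,  0.        ,  0.        ,  0.        ]), 'R': array([[ 1.34059839e-01, -9.90972892e-01,  8.28481126e-04],
       [-9.67774687e-01, -1.31101307e-01, -2.14999075e-01],
       [ 2.13166870e-01,  2.80209584e-02, -9.76613901e-01]]), 't': array([-43.3461411 , 533.93984737, 914.19798465])}
side {'K': array([[387.86622093,   0.        , 317.81212418],
       [  0.        , 387.86622093, 204.04094221],
       [  0.        ,   0.        ,   1.        ]]), 'dist_coeffs': array([-0.00848438,  0.        ,  0.        ,  0.        ,  0.        ]), 'R': array([[-0.97622158, -0.21541112,  0.02427922],
       [-0.14299248,  0.55571941, -0.81898052],
       [ 0.16292508, -0.8029782 , -0.57330745]]), 't': array([ 511.54779122,  127.23685819, 1210.83191731])}
```

View pics/top0.png

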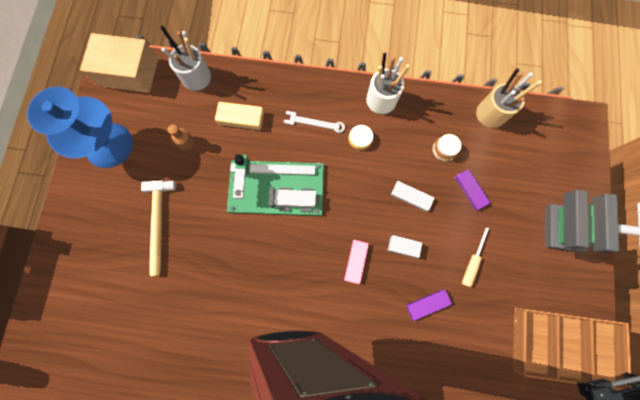

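View pics/side0.png

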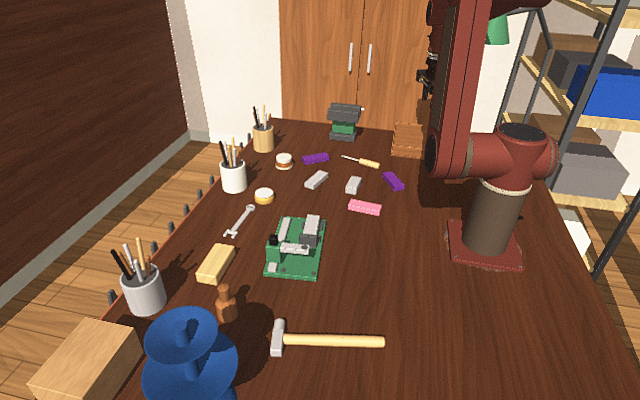

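Candidates in the top picture: long grey block at (413,196), short grey block at (405,246), pink look-alike at (357,261), and purple ones at (473,190) and (430,305). I lean to (413,196) because it is grey and longer. I'll check it in a close crop.

Run:
```python
import cv2,numpy as np
im=cv2.imread("pics/top0.png")
a=cv2.resize(im[150:225,220:330],None,fx=7,fy=7,interpolation=cv2.INTER_CUBIC)
cv2.imwrite("pics/c_stand.png",a)
b=cv2.resize(im[165:275,335:500],None,fx=4.8,fy=4.8,interpolation=cv2.INTER_CUBIC)
cv2.imwrite("pics/c_blocks.png",b)
```

```text
(no output)
```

View pics/c_stand.png

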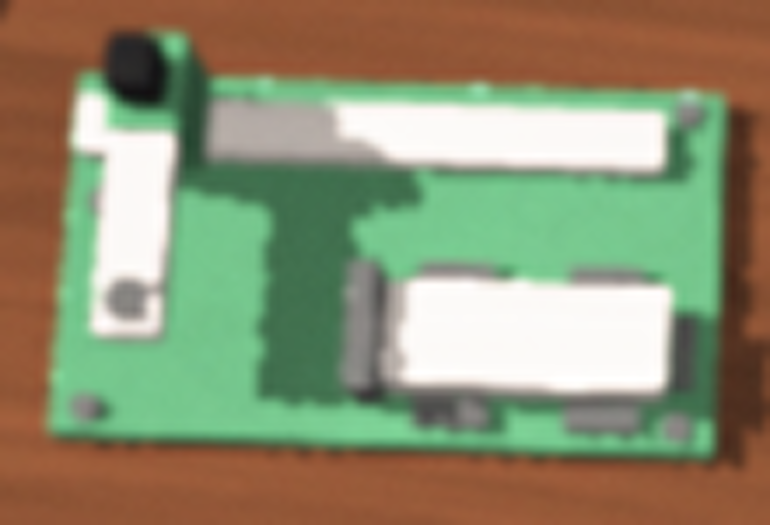

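View pics/c_blocks.png

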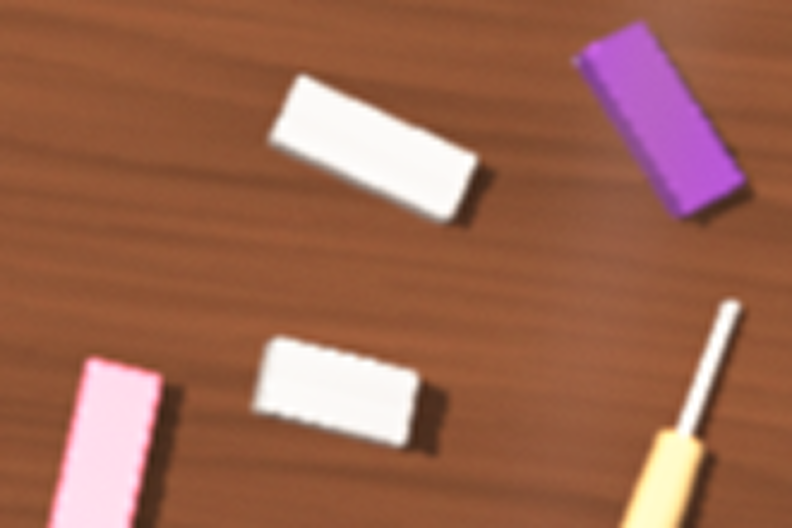

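The crop confirms it: the long grey block is centred near (413,196) in the top image, its length is about 2.5 times its width, and it is thin. The short one at (405,246) is thicker and is the spare. In the stand crop the stop is on the left of the lower block, and its free end is on the right. Next I fit the poses.

```bash
cat > h.py <<'E'
import cv2,numpy as np
from scipy.optimize import least_squares
from scipy.spatial.transform import Rotation as Ro
from workcell import status, viewer
def proj(n,P):
    c=viewer.get_calibration(n); r,_=cv2.Rodrigues(c["R"])
    return cv2.projectPoints(np.float64(P).reshape(-1,3),r,c["t"],c["K"],c["dist_coeffs"])[0][:,0]
def fit(n,px,P,x0):  # planar pose x,y,yaw of body points P
    P=np.float64(P)
    def T(v): 
        c,s=np.cos(v[2]),np.sin(v[2]); return np.c_[v[0]+c*P[:,0]-s*P[:,1],v[1]+s*P[:,0]+c*P[:,1],P[:,2]]
    r=least_squares(lambda v:(proj(n,T(v))-px).ravel(),x0,x_scale=[10,10,.1])
    return r.x,r.fun.reshape(-1,2)
def crop(px,f,o): return (np.float64(px)+.5)/f-.5+np.array(o)
E
python3 - <<'E'
from h import *
np.set_printoptions(precision=3,suppress=True)
px=crop([(302,74),(478,157),(445,222),(268,142)],4.8,(335,165))
# left-up: +y? block y along length to image left
x,r=fit("top",px,[(20,55,20),(20,-55,20),(-20,-55,20),(-20,55,20)],[530,-350,-.4]);print("top",x,r.ravel())
px=crop([(277,337),(420,373),(407,446),(255,410)],4.8,(335,165))
x,r=fit("top",px,[(20,40,30),(20,-40,30),(-20,-40,30),(-20,40,30)],[430,-350,-.4]);print("spare",x,r.ravel())
px=crop([(82,73),(727,95),(716,456),(50,433),(672,285),(668,390)],7,(220,150))
x,r=fit("top",px,[(110,190,15),(110,-75,15),(-40,-75,15),(-40,190,15),(20,-55,45),(-20,-55,45)],[530,-50,0]);print("stand",x,r.ravel())
c,s=np.cos(x[2]),np.sin(x[2])
for q in[(85,150,112),(85,120,112),(0,0,45),(85,135,112)]:
    w=(x[0]+c*q[0]-s*q[1],x[1]+s*q[0]+c*q[1],q[2]);print(q,w,(proj("top",w)[0]-(220,150))*7,proj("side",w)[0])
print(proj("top",[198.7,-591.9,199.3]))
E
```

```text
top [ 582.567 -233.338   -0.325] [-0.437  0.86  -0.926  0.481  0.44  -0.401  0.918 -0.906]
spare [ 438.633 -223.422   -0.117] [-0.029  0.398 -0.665  0.298 -0.79  -0.316  1.484 -0.342]
stand [528.383  88.18    0.101] [-0.093 -0.066  0.138 -0.261  0.129 -0.138 -0.056  0.017 -0.092  0.521
 -0.023 -0.1  ]
(85, 150, 112) (np.float64(597.7689758417857), np.float64(246.01061057392795), 112) [120.14   55.048] [272.497 236.188]
(85, 120, 112) (np.float64(600.8045512551043), np.float64(216.16458434077498), 112) [201.054  57.625] [274.786 229.291]
(0, 0, 45) (np.float64(528.3831119144453), np.float64(88.17968240376035), 45) [525.043 331.146] [310.647 224.667]
(85, 135, 112) (np.float64(599.286763548445), np.float64(231.08759745735148), 112) [160.593  56.337] [273.655 232.7  ]
[[594.096 379.764]]
```

Call:
send_rows --moves '[{"rotation": [0,0,-0.115],"travel": [0,0,0],"hand": 1},{"rotation": [0,0,-0.115],"travel": [0,0,0],"hand": 1},{"rotation": [0,0,-0.115],"travel": [0,0,0],"hand": 1},{"rotation": [0,0,-0.115],"travel": [0,0,0],"hand": 1},{"rotation": [0,0,-0.115],"travel": [0,0,0],"hand": 1},{"rotation": [0,0,-0.115],"travel": [0,0,0],"hand": 1},{"rotation": [0,0,-0.115],"travel": [0,0,0],"hand": 1},{"rotation": [0,0,-0.115],"travel": [0,0,0],"hand": 1},{"rotation": [0,0,0],"travel": [0.019,-0.0356,0],"hand": 1},{"rotation": [0,0,0],"travel": [0.019,-0.0356,0],"hand": 1},{"rotation": [0,0,0],"travel": [0.019,-0.0356,0],"hand": 1},{"rotation": [0,0,0],"travel": [0.019,-0.0356,0],"hand": 1}]' --newtons 30

```text
time: 1.3
position: [317.2, -480.7, 199.9]
eef_rot: [0.987, -0.163, -0.0, -0.0]
wrist_force: [0.8, -0.4, 0.7]
grip_width: 0.999
```

Call:
send_rows --moves '[{"rotation": [0,0,0],"travel": [0.019,-0.0356,0],"hand": 1},{"rotation": [0,0,0],"travel": [0.019,-0.0356,0],"hand": 1},{"rotation": [0,0,0],"travel": [0.019,-0.0356,0],"hand": 1},{"rotation": [0,0,0],"travel": [0.019,-0.0356,0],"hand": 1},{"rotation": [0,0,0],"travel": [0.019,-0.0356,0],"hand": 1},{"rotation": [0,0,0],"travel": [0.019,-0.0356,0],"hand": 1},{"rotation": [0,0,0],"travel": [0.019,-0.0356,0],"hand": 1},{"rotation": [0,0,0],"travel": [0.019,-0.0356,0],"hand": 1},{"rotation": [0,0,0],"travel": [0.019,-0.0356,0],"hand": 1},{"rotation": [0,0,0],"travel": [0,0,0],"hand": 1},{"rotation": [0,0,0],"travel": [0,0,0],"hand": 1}]'

```text
time: 2.4
position: [581.4, -232.7, 199.6]
eef_rot: [0.987, -0.162, -0.001, -0.0]
wrist_force: [-0.2, -0.4, 0.2]
grip_width: 1.004
```

Call:
send_rows --moves '[{"rotation": [0,0,0],"travel": [0,0,0.03],"hand": 1},{"rotation": [0,0,0],"travel": [0,0,0.03],"hand": 1},{"rotation": [0,0,0],"travel": [0,0,0.03],"hand": 1},{"rotation": [0,0,0],"travel": [0,0,0.03],"hand": 1},{"rotation": [0,0,0],"travel": [0,0,0.025],"hand": 1},{"rotation": [0,0,0],"travel": [0,0,0.02],"hand": 1},{"rotation": [0,0,0],"travel": [0,0,0.015],"hand": 1},{"rotation": [0,0,0],"travel": [0,0,0.007],"hand": 1},{"rotation": [0,0,0],"travel": [0,0,0],"hand": 1},{"rotation": [0,0,0],"travel": [0,0,0],"hand": 1}]'

```text
time: 3.4
position: [581.9, -234.2, 14.4]
eef_rot: [0.987, -0.163, 0.001, 0.0]
wrist_force: [-0.1, -0.2, 1.2]
grip_width: 1.003
```

Run:
```python
from h import *
a=viewer.get_image("side")[130:230,260:420,::-1];b=viewer.get_image("top")[140:260,330:490,::-1]
cv2.imwrite("pics/g1.png",np.vstack([cv2.resize(a,None,fx=4,fy=3,interpolation=2),cv2.resize(b,(640,300),interpolation=2)]))
```

```text
(no output)
```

View pics/g1.png

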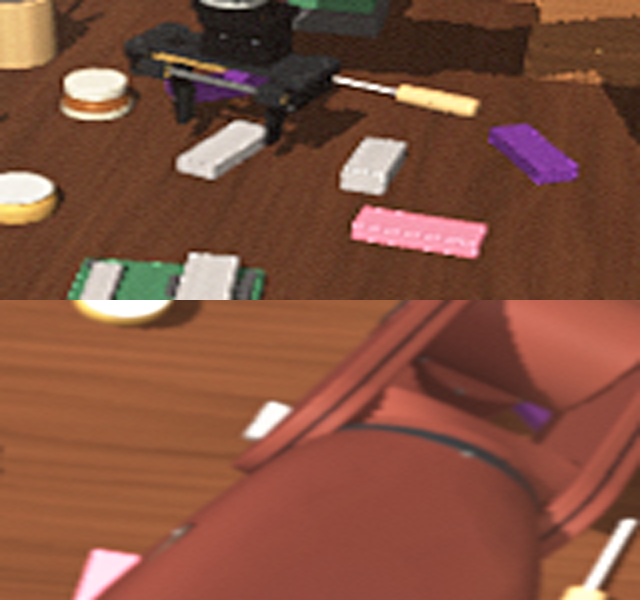

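Run:
```python
from h import *
f=lambda p:(proj("side",p)-(260,130))*(4,3)
print(f([582,-234,20]))
c,s=np.cos(-.325),np.sin(-.325)
print(f([(582.6+c*x-s*y,-233.3+s*x+c*y,20) for x,y in[(20,55),(20,-55),(-20,-55),(-20,55)]]))
print("fingers",f([(582+c*x,-234+s*x,0) for x in(43,-43)]))
i=cv2.imread("pics/side0.png")[160:200,290:370];cv2.imwrite("pics/s.png",cv2.resize(i,None,fx=9,fy=9,interpolation=2))
```

```text
[[225.25952891 141.72877254]]
[[175.69095937 156.43615491]
 [236.10625635 119.52355472]
 [271.29514961 128.03886654]
 [212.10131026 165.83707511]]
fingers [[187.07504158 145.52894694]
 [263.4309013  164.91261508]]
```

View pics/s.png

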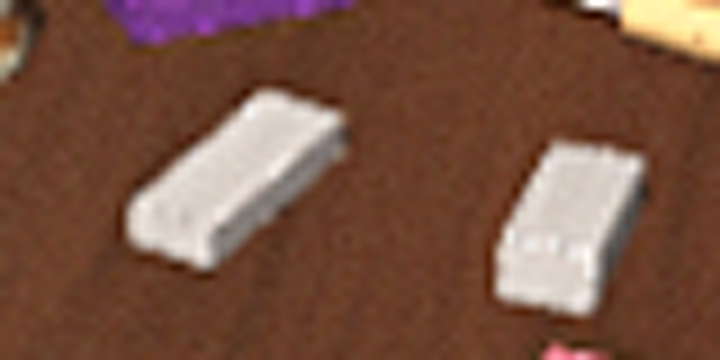

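Run:
```python
from h import *
print(status.get_state()["position"])
im=viewer.get_image("side")[:,:,::-1][100:200,270:370];im=cv2.resize(im,None,fx=6,fy=6,interpolation=2)
c,s=np.cos(-.325),np.sin(-.325)
for x in(43,-43):
  for z,col in((0,(0,255,0)),(30,(255,255,0)),(60,(0,0,255))):
    p=(proj("side",[582+c*x,-234+s*x,z])[0]-(270,100)+.5)*6
    cv2.circle(im,tuple(int(v) for v in p),4,col,-1)
cv2.imwrite("pics/g2.png",im)
```

```text
[ 582.39806612 -234.2142065    14.92981587]
```

View pics/g2.png

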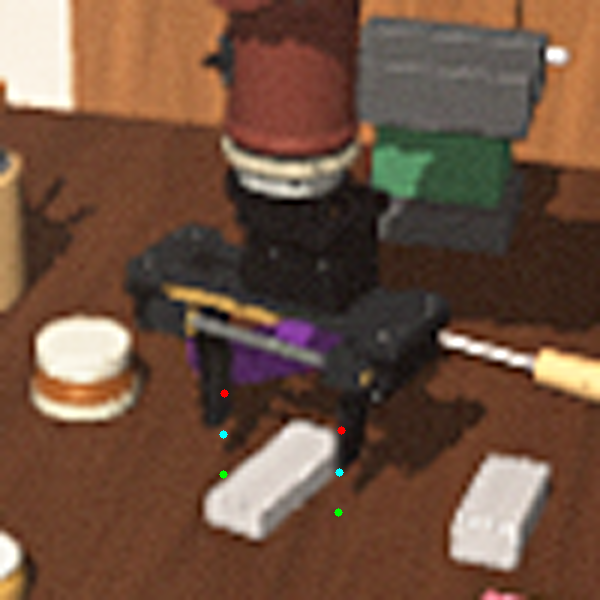

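The tips look higher or farther off than I expected. I came down about 7 mm too far, so I'll raise first and then look enlarged with contrast.

Call:
send_rows --moves '[{"rotation": [0,0,0],"travel": [0,0,-0.007],"hand": 1},{"rotation": [0,0,0],"travel": [0,0,0],"hand": 1}]'

```text
time: 3.75
position: [582.6, -234.1, 22.3]
eef_rot: [0.987, -0.163, 0.001, 0.0]
wrist_force: [0.0, 0.1, 0.8]
grip_width: 0.999
```

Run:
```python
from h import *
s=status.get_state();print(s["position"],s["joints"],s["wrist_force"])
im=viewer.get_image("side")[:,:,::-1][150:190,295:345];im=cv2.resize(im,None,fx=14,fy=14,interpolation=2)
im=np.uint8(255*(im/255.)**.5)
cv2.imwrite("pics/g3.png",im)
```

```text
[ 582.6073332  -234.0810251    22.31907688] [-5.07570391e-01  4.05063814e-01  1.65206600e+00  2.93939247e-05
  1.08164863e+00 -1.80814851e-01] [0.01885536 0.10846407 0.82424649]
```

View pics/g3.png

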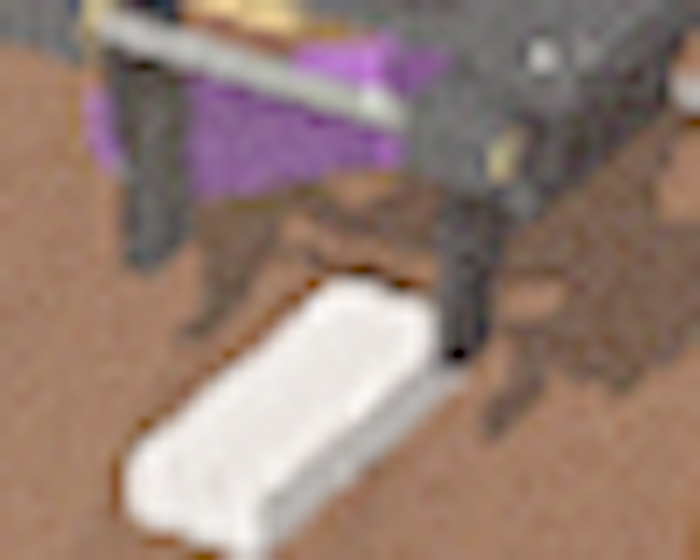

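The tips cast separated shadows, so they are above the bench. Left tip (145,265) with shadow (195,335) and right tip (460,355) with shadow (495,430) in the crop. I'll triangulate tip height from the light direction.

Run:
```python
from h import *
np.set_printoptions(precision=3,suppress=True)
def ground(n,px,z=0):
    c=viewer.get_calibration(n)
    u=cv2.undistortPoints(np.float64(px).reshape(-1,1,2),c["K"],c["dist_coeffs"])[:,0]
    d=np.c_[u,np.ones(len(u))]@c["R"]; o=-c["R"].T@c["t"]
    return o+d*((z-o[2])/d[:,2])[:,None]
# light: spare block corner shadows (z=30), carriage arm shadow
k=crop([(420,373),(407,446)],4.8,(335,165)); sh=crop([(447,397),(437,455)],4.8,(335,165))
L=(ground("top",sh)-ground("top",k,30))[:,:2]/30;print("light",L)
# gauge grip top (112) and its shadow? arm tip corner (92,337)@~77 -> shadow (262,400)@15
a=ground("top",crop([(92,337),(160,335)],7,(220,150)),76);b=ground("top",crop([(260,402),(345,402)],7,(220,150)),15)
print("light2",(b-a)[:,:2]/61)
L=(b-a)[:,:2].mean(0)/61
for t,s in(((145,265),(195,335)),((460,355),(495,430))):
    t=crop([t],14,(295,150));s=crop([s],14,(295,150));g=ground("side",s)[0]
    def f(z): return np.linalg.norm(ground("side",t,z)[0,:2]+z*L-g[:2])
    z=min(np.arange(0,80,1.),key=f);print(z,f(z),ground("side",t,z)[0])
```

```text
light [[-0.259 -0.821]
 [-0.005 -0.849]]
light2 [[-0.096 -0.902]
 [-0.091 -1.039]]
47.0 1.1108662954587665 [ 629.165 -242.255   47.   ]
52.0 3.036776350648616 [ 535.049 -208.836   52.   ]
```

Tips come out around 45 mm above the bench although the state implies 5 mm. A soft close at this safe height will show whether the linkage swings them down.

Call:
send_rows --moves '[{"rotation": [0,0,0],"travel": [0,0,0],"hand": 0.35},{"rotation": [0,0,0],"travel": [0,0,0],"hand": 0.35},{"rotation": [0,0,0],"travel": [0,0,0],"hand": 0.35},{"rotation": [0,0,0],"travel": [0,0,0],"hand": 0.35},{"rotation": [0,0,0],"travel": [0,0,0],"hand": 0.35},{"rotation": [0,0,0],"travel": [0,0,0],"hand": 0.35},{"rotation": [0,0,0],"travel": [0,0,0],"hand": 0.35},{"rotation": [0,0,0],"travel": [0,0,0],"hand": 0.35}]' --newtons 5

```text
time: 4.6
position: [581.4, -233.6, 20.4]
eef_rot: [0.987, -0.163, -0.0, -0.0]
wrist_force: [-0.0, -0.7, -1.0]
grip_width: 0.387
```

Run:
```python
from h import *
s=status.get_state();print(s["position"],s["joints"],s["wrist_force"],s["grip_width"])
im=viewer.get_image("side")[:,:,::-1][150:190,295:345];im=cv2.resize(im,None,fx=14,fy=14,interpolation=2)
cv2.imwrite("pics/g4.png",np.uint8(255*(im/255.)**.5))
```

```text
[ 581.41661373 -233.56936547   20.4297131 ] [-5.07776148e-01  4.07069049e-01  1.65346221e+00  1.79199073e-05
  1.08107847e+00 -1.80780743e-01] [-0.02742623 -0.72584005 -0.9930662 ] 0.38662042351266246
```

View pics/g4.png

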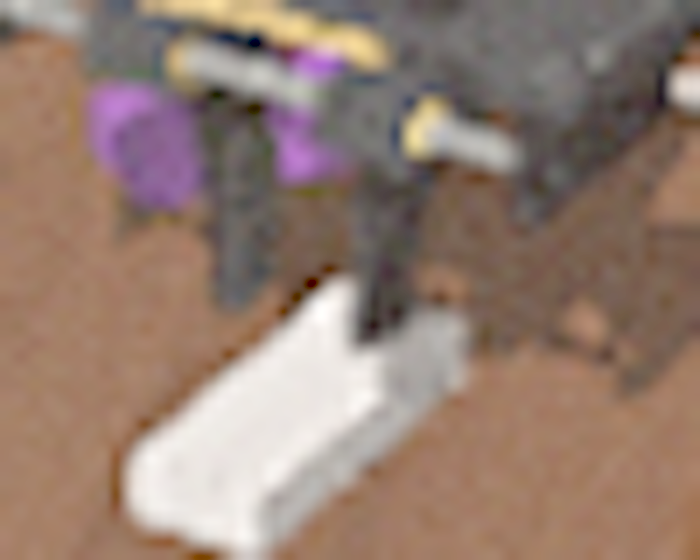

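The hand closed to 34 mm, less than the 40 mm block, and the fingers hover above it. So the true tool height is about 40 mm above what the state implies. I'll open and feel down for the bench in small steps.

Call:
send_rows --moves '[{"rotation": [0,0,0],"travel": [0,0,0],"hand": 1},{"rotation": [0,0,0],"travel": [0,0,0],"hand": 1},{"rotation": [0,0,0],"travel": [0,0,0],"hand": 1},{"rotation": [0,0,0],"travel": [0,0,0],"hand": 1},{"rotation": [0,0,0],"travel": [0,0,0],"hand": 1},{"rotation": [0,0,0],"travel": [0,0,0],"hand": 1},{"rotation": [0,0,0],"travel": [0,0,0.005],"hand": 1},{"rotation": [0,0,0],"travel": [0,0,0.005],"hand": 1},{"rotation": [0,0,0],"travel": [0,0,0.005],"hand": 1},{"rotation": [0,0,0],"travel": [0,0,0],"hand": 1}]'

```text
time: 5.65
position: [580.5, -233.1, 4.0]
eef_rot: [0.987, -0.163, -0.001, -0.0]
wrist_force: [-0.7, -0.3, -0.2]
grip_width: 0.994
```

Run:
```python
from h import *
np.set_printoptions(precision=1,suppress=True)
s=status.get_state();print(s["position"],s["wrist_force"],s["joints"])
def ground(n,px,z=0):
    c=viewer.get_calibration(n)
    u=cv2.undistortPoints(np.float64(px).reshape(-1,1,2),c["K"],c["dist_coeffs"])[:,0]
    d=np.c_[u,np.ones(len(u))]@c["R"]; o=-c["R"].T@c["t"]
    return o+d*((z-o[2])/d[:,2])[:,None]
for z in(30,35,40,45,50): print(z,ground("side",crop([(235,305),(375,340),(305,322)],14,(295,150)),z)[:,:2].ravel(),ground("side",crop([(145,265),(460,355)],14,(295,150)),z)[:,:2].mean(0))
```

```text
[ 580.5 -233.1    4. ] [-0.7 -0.3 -0.2] [-0.5  0.4  1.7  0.   1.1 -0.2]
30 [ 606.9 -256.   565.6 -247.3  586.2 -251.9] [ 588.9 -258.3]
35 [ 605.  -247.6  564.  -239.   584.5 -243.6] [ 587.1 -249.9]
40 [ 603.1 -239.2  562.3 -230.7  582.7 -235.2] [ 585.3 -241.5]
45 [ 601.2 -230.8  560.7 -222.4  580.9 -226.8] [ 583.5 -233.1]
50 [ 599.3 -222.5  559.1 -214.   579.2 -218.5] [ 581.8 -224.7]
```

Call:
send_rows --moves '[{"rotation": [0,0,0],"travel": [0,0,0.004],"hand": 1},{"rotation": [0,0,0],"travel": [0,0,0.004],"hand": 1},{"rotation": [0,0,0],"travel": [0,0,0.004],"hand": 1},{"rotation": [0,0,0],"travel": [0,0,0],"hand": 1}]'

```text
time: 6.05
position: [580.8, -233.3, -7.4]
eef_rot: [0.987, -0.163, -0.001, -0.0]
wrist_force: [-0.6, 0.5, 0.4]
grip_width: 0.998
```

Call:
send_rows --moves '[{"rotation": [0,0,0],"travel": [0,0,0.003],"hand": 1},{"rotation": [0,0,0],"travel": [0,0,0],"hand": 1}]'

```text
time: 6.25
position: [581.2, -233.4, -9.9]
eef_rot: [0.987, -0.163, -0.0, -0.0]
wrist_force: [0.7, 0.7, 0.2]
grip_width: 1.002
```

Call:
send_rows --moves '[{"rotation": [0,0,0],"travel": [0,0,0.002],"hand": 1},{"rotation": [0,0,0],"travel": [0,0,0],"hand": 1}]'

```text
time: 6.45
position: [581.3, -233.5, -11.7]
eef_rot: [0.987, -0.163, -0.0, -0.0]
wrist_force: [0.2, -0.6, 0.6]
grip_width: 0.996
```

Call:
send_rows --moves '[{"rotation": [0,0,0],"travel": [0,0,0.002],"hand": 1},{"rotation": [0,0,0],"travel": [0,0,0],"hand": 1}]'

```text
time: 6.65
position: [581.3, -233.5, -13.8]
eef_rot: [0.987, -0.163, -0.0, -0.0]
wrist_force: [-0.1, 0.7, 0.3]
grip_width: 0.999
```

Call:
send_rows --moves '[{"rotation": [0,0,0],"travel": [0,0,0.002],"hand": 1},{"rotation": [0,0,0],"travel": [0,0,0],"hand": 1}]'

```text
time: 6.85
position: [581.2, -233.5, -15.8]
eef_rot: [0.987, -0.163, -0.0, -0.0]
wrist_force: [0.6, 0.5, 0.1]
grip_width: 0.999
```

Run:
```python
from h import *
s=status.get_state();print(s["position"],s["wrist_force"])
im=viewer.get_image("side")[:,:,::-1][150:190,295:345];im=cv2.resize(im,None,fx=14,fy=14,interpolation=2)
cv2.imwrite("pics/g5.png",np.uint8(255*(im/255.)**.5))
```

```text
[ 581.22420972 -233.47470339  -15.84875475] [0.60592894 0.51026279 0.14933845]
```

View pics/g5.png

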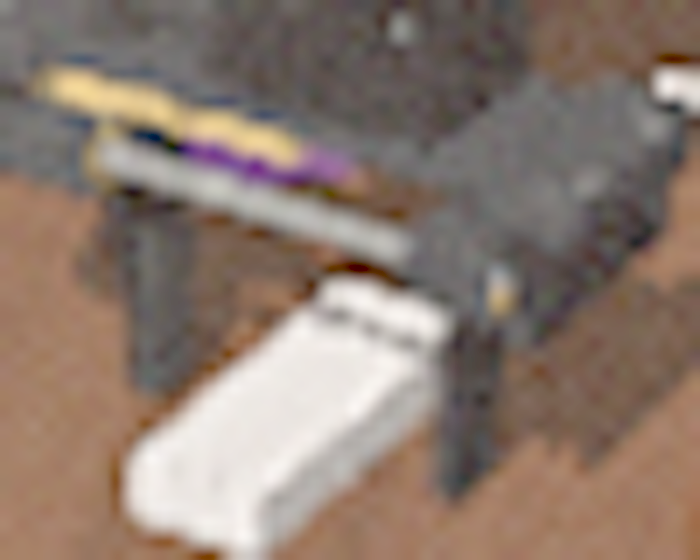

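```bash
cat >> h.py <<'E'
def ground(n,px,z=0):
    c=viewer.get_calibration(n)
    u=cv2.undistortPoints(np.float64(px).reshape(-1,1,2),c["K"],c["dist_coeffs"])[:,0]
    d=np.c_[u,np.ones(len(u))]@c["R"]; o=-c["R"].T@c["t"]
    return o+d*((z-o[2])/d[:,2])[:,None]
E
python3 - <<'E'
from h import *
np.set_printoptions(precision=1,suppress=True)
for z in(0,3,6,10): print(z,ground("side",crop([(160,388),(465,497)],14,(295,150)),z)[:,:2].ravel(),ground("side",crop([(312,442)],14,(295,150)),z)[:,:2])
# block top face corners from side0 crop s.png (9x, origin 290,160)
px=crop([(128,212),(265,92),(345,118),(212,238)],9,(290,160))
print(fit("side",px,[(20,55,20),(20,-55,20),(-20,-55,20),(-20,55,20)],[582,-233,-.3]))
E
```

```text
0 [ 628.1 -256.1  534.2 -221.6] [[ 580.6 -238.9]]
3 [ 626.9 -251.3  533.4 -216.9] [[ 579.6 -234.1]]
6 [ 625.7 -246.5  532.5 -212.2] [[ 578.6 -229.3]]
10 [ 624.1 -240.   531.5 -205.9] [[ 577.3 -223. ]]
(array([ 582. , -230.2,   -0.3]), array([[ 0.2, -0.5],
       [-0.1,  0.4],
       [-0.2,  0.4],
       [ 0.1, -0.2]]))
```

Height is right now: tip z is about 3 mm when the state's xy is trusted, and the block sits between the fingers. The state reads about 36 mm too low in z. Gripping now.

Call:
send_rows --moves '[{"rotation": [0,0,0],"travel": [0,0,-0.001],"hand": 0.2},{"rotation": [0,0,0],"travel": [0,0,0],"hand": 0.2},{"rotation": [0,0,0],"travel": [0,0,0],"hand": 0.2},{"rotation": [0,0,0],"travel": [0,0,0],"hand": 0.2},{"rotation": [0,0,0],"travel": [0,0,0],"hand": 0.2},{"rotation": [0,0,0],"travel": [0,0,0],"hand": 0.2},{"rotation": [0,0,0],"travel": [0,0,0],"hand": 0.2},{"rotation": [0,0,0],"travel": [0,0,0],"hand": 0.2}]' --newtons 40

```text
time: 7.7
position: [582.0, -233.9, -14.4]
eef_rot: [0.987, -0.163, 0.001, 0.0]
wrist_force: [3.3, -1.6, -1.5]
grip_width: 0.45
```

Call:
send_rows --moves '[{"rotation": [0,0,0],"travel": [0,0,-0.01],"hand": 0.2},{"rotation": [0,0,0],"travel": [0,0,-0.03],"hand": 0.2},{"rotation": [0,0,0],"travel": [0,0,-0.03],"hand": 0.2},{"rotation": [0,0,0],"travel": [0,0,-0.03],"hand": 0.2},{"rotation": [0,0,-0.0535],"travel": [0,0,0],"hand": 0.2},{"rotation": [0,0,-0.107],"travel": [0,0,0],"hand": 0.2},{"rotation": [0,0,-0.107],"travel": [0,0,0],"hand": 0.2},{"rotation": [0,0,-0.107],"travel": [0,0,0],"hand": 0.2},{"rotation": [0,0,-0.0535],"travel": [0,0,0],"hand": 0.2},{"rotation": [0,0,0],"travel": [0,0,0],"hand": 0.2}]'

```text
time: 8.7
position: [580.0, -232.8, 84.4]
eef_rot: [0.999, 0.051, -0.001, -0.001]
wrist_force: [0.2, -0.0, -7.0]
grip_width: 0.457
```

Call:
send_rows --moves '[{"rotation": [0,0,0],"travel": [-0.0023,-0.015,0],"hand": 0.2},{"rotation": [0,0,0],"travel": [-0.0023,-0.0307,0],"hand": 0.2},{"rotation": [0,0,0],"travel": [-0.0023,-0.0307,0],"hand": 0.2},{"rotation": [0,0,0],"travel": [-0.0023,-0.0307,0],"hand": 0.2},{"rotation": [0,0,0],"travel": [-0.0023,-0.0307,0],"hand": 0.2},{"rotation": [0,0,0],"travel": [-0.0023,-0.0307,0],"hand": 0.2},{"rotation": [0,0,0],"travel": [-0.0023,-0.0307,0],"hand": 0.2},{"rotation": [0,0,0],"travel": [-0.0023,-0.0307,0],"hand": 0.2},{"rotation": [0,0,0],"travel": [-0.0023,-0.0307,0],"hand": 0.2},{"rotation": [0,0,0],"travel": [0,-0.015,0],"hand": 0.2},{"rotation": [0,0,0],"travel": [0,0,0],"hand": 0.2},{"rotation": [0,0,0],"travel": [0,0,0],"hand": 0.2}]'

```text
time: 9.9
position: [532.8, 38.5, 85.4]
eef_rot: [0.999, 0.051, -0.0, 0.0]
wrist_force: [0.9, -0.9, -6.6]
grip_width: 0.454
```

Call:
send_rows --moves '[{"rotation": [0,0,0],"travel": [0,0,0.015],"hand": 0.2},{"rotation": [0,0,0],"travel": [0,0,0.015],"hand": 0.2},{"rotation": [0,0,0],"travel": [0,0,0.01],"hand": 0.2},{"rotation": [0,0,0],"travel": [0,0,0.005],"hand": 0.2},{"rotation": [0,0,0],"travel": [0,0,0],"hand": 0.2},{"rotation": [0,0,0],"travel": [0,0,0],"hand": 0.2}]'

```text
time: 10.5
position: [533.2, 38.4, 40.4]
eef_rot: [0.999, 0.05, -0.0, -0.0]
wrist_force: [0.8, 0.1, -6.2]
grip_width: 0.454
```

Run:
```python
from h import *
print(status.get_state()["position"])
a=viewer.get_image("side")[:,:,::-1];b=viewer.get_image("top")[:,:,::-1]
cv2.imwrite("pics/p_side.png",a);cv2.imwrite("pics/p_top.png",b)
A=cv2.resize(a[190:290,260:350],None,fx=6,fy=6,interpolation=2)
B=cv2.resize(b[140:240,222:340],None,fx=2,fy=6,interpolation=2)
B=cv2.resize(b[150:225,225:330],(230,164),interpolation=2)
C=np.zeros((600,780,3),np.uint8);C[:600,:540]=A;C[:164,545:775]=B
cv2.imwrite("pics/p1.png",C)
```

```text
[533.21759171  38.36721736  40.41611643]
```

View pics/p1.png

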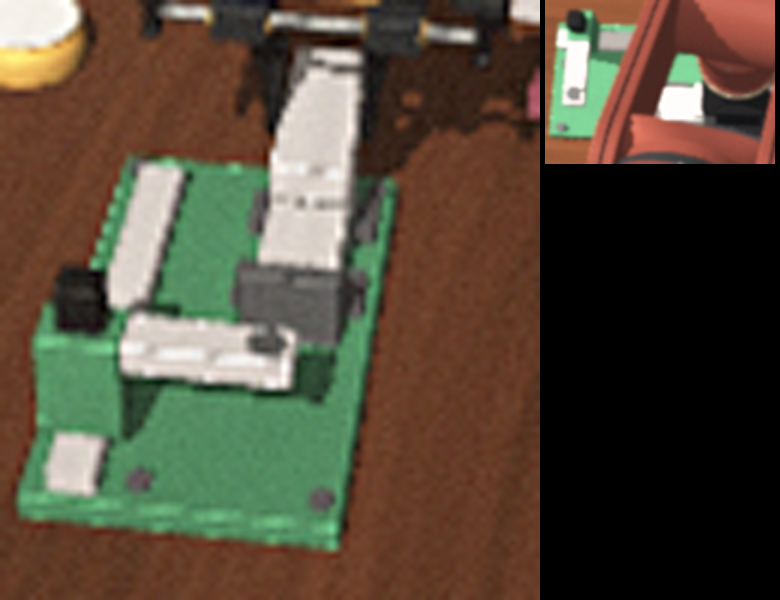

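The held block's near face is at about (272–354, 165–203) and the lower block's top below it at (260–347, 203–262), so they look closely in line. I'll quantify the across offset from row profiles.

Run:
```python
from h import *
np.set_printoptions(precision=2,suppress=True,linewidth=150)
g=cv2.imread("pics/p_side.png").astype(float)
sat=g.max(2)-g.min(2); val=g.mean(2)
w=(val-1.5*sat)  # grey-bright
def edges(r,lo=296,hi=325):
    v=w[r,lo:hi];t=70;i=np.where(v>t)[0];a,b=i[0],i[-1]
    f=lambda i,j:i+(t-v[i])/(v[j]-v[i])
    return lo+f(a-1,a),lo+f(b,b+1) if b+1<len(v) else np.nan
for r in range(212,236): print(r,np.round(edges(r),2),end="; ")
def body(x,y,yaw,P):
    P=np.float64(P);c,s=np.cos(yaw),np.sin(yaw);return np.c_[x+c*P[:,0]-s*P[:,1],y+s*P[:,0]+c*P[:,1],P[:,2]]
print("\nheld bottom/top near end");print(proj("side",body(533.2,38.4,.1005,[(20,55,55),(-20,55,55),(20,55,75),(-20,55,75)])))
print("lower top edges");print(proj("side",body(528.4,88.2,.101,[(20,y,45) for y in(10,30,50)]+[(-20,y,45) for y in(10,30,50)])))
print("stand bed");print(proj("side",body(528.4,88.2,.101,[(110,-75,15),(-40,-75,15),(-40,190,15),(110,190,15)])))
```

```text
212 [305.44 319.48]; 213 [305.51 319.16]; 214 [305.22 318.85]; 215 [304.52 318.57]; 216 [304.45 318.66]; 217 [304.39 318.58]; 218 [304.24 318.5 ]; 219 [304.3  318.62]; 220 [304.29 318.63]; 221 [304.12 318.5 ]; 222 [301.95 323.12]; 223 [301.99 318.44]; 224 [301.74 318.38]; 225 [301.64 322.03]; 226 [300.96 322.04]; 227 [300.9  321.66]; 228 [300.89 321.37]; 229 [302.5  321.36]; 230 [302.57 321.1 ]; 231 [302.47 316.94]; 232 [302.36 316.63]; 233 [302.1  316.65]; 234 [298.96 316.66]; 235 [299.29 320.09]; 
held bottom/top near end
[[304.09 222.51]
 [317.01 223.69]
 [304.12 217.31]
 [317.16 218.48]]
lower top edges
[[303.77 226.07]
 [302.81 230.11]
 [301.83 234.26]
 [316.67 227.25]
 [315.89 231.32]
 [315.09 235.5 ]]
stand bed
[[280.63 215.  ]
 [325.56 219.04]
 [315.9  277.12]
 [262.03 271.6 ]]
```

Call:
send_rows --moves '[{"rotation": [0,0,0],"travel": [0.001,0,0.003],"hand": 0.2},{"rotation": [0,0,0],"travel": [0,0,0.003],"hand": 0.2},{"rotation": [0,0,0],"travel": [0,0,0.002],"hand": 0.2},{"rotation": [0,0,0],"travel": [0,0,0],"hand": 0.2},{"rotation": [0,0,0],"travel": [0,0,0],"hand": 0.2}]'

```text
time: 11.1
position: [533.9, 38.7, 32.3]
eef_rot: [0.999, 0.051, -0.0, -0.0]
wrist_force: [-0.1, 0.9, -7.5]
grip_width: 0.454
```

Call:
send_rows --moves '[{"rotation": [0,0,0],"travel": [0,0,0.001],"hand": 0.2},{"rotation": [0,0,0],"travel": [0,0,0],"hand": 0.2}]'

```text
time: 11.3
position: [534.0, 38.6, 31.4]
eef_rot: [0.999, 0.05, -0.0, -0.0]
wrist_force: [-0.7, -0.3, -6.6]
grip_width: 0.451
```

Call:
send_rows --moves '[{"rotation": [0,0,0],"travel": [0,0,0.001],"hand": 0.2},{"rotation": [0,0,0],"travel": [0,0,0],"hand": 0.2}]'

```text
time: 11.5
position: [534.2, 38.6, 30.5]
eef_rot: [0.999, 0.05, 0.0, 0.0]
wrist_force: [0.5, -0.7, -7.4]
grip_width: 0.455
```

Call:
send_rows --moves '[{"rotation": [0,0,0],"travel": [0,0,0.001],"hand": 0.2},{"rotation": [0,0,0],"travel": [0,0,0],"hand": 0.2}]'

```text
time: 11.7
position: [534.2, 38.6, 30.5]
eef_rot: [0.999, 0.051, 0.0, 0.0]
wrist_force: [-4.1, 0.5, 4.3]
grip_width: 0.453
```

Call:
send_rows --moves '[{"rotation": [0,0,0],"travel": [0,0,0.0005],"hand": 0.2},{"rotation": [0,0,0],"travel": [0,0,0],"hand": 0.2}]'

```text
time: 11.9
position: [534.3, 38.6, 30.4]
eef_rot: [0.999, 0.051, 0.0, 0.0]
wrist_force: [-6.6, 0.3, 9.5]
grip_width: 0.453
```

Contact made (about 16 N on the lower block). I ease 0.4 mm and slide toward the stop.

Call:
send_rows --moves '[{"rotation": [0,0,0],"travel": [0,0,-0.0004],"hand": 0.2},{"rotation": [0,0,0],"travel": [0,0,0],"hand": 0.2},{"rotation": [0,0,0],"travel": [0,-0.002,0],"hand": 0.2},{"rotation": [0,0,0],"travel": [0,-0.003,0],"hand": 0.2},{"rotation": [0,0,0],"travel": [0,-0.004,0],"hand": 0.2},{"rotation": [0,0,0],"travel": [0,-0.003,0],"hand": 0.2},{"rotation": [0,0,0],"travel": [0,0,0],"hand": 0.2}]'

```text
time: 12.6
position: [534.8, 49.6, 30.5]
eef_rot: [0.999, 0.051, 0.002, 0.001]
wrist_force: [0.6, -4.3, 2.0]
grip_width: 0.452
```

Run:
```python
from h import *
s=status.get_state();print(s["position"],s["wrist_force"],s["torque"],s["eef_rot"])
a=viewer.get_image("side")[:,:,::-1];cv2.imwrite("pics/q_side.png",a)
for _ in range(3):
    viewer.get_image("side");s=status.get_state();print(s["position"],s["wrist_force"])
g=a.astype(float);w=g.mean(2)-1.5*(g.max(2)-g.min(2))
def edges(r,lo=296,hi=325):
    v=w[r,lo:hi];t=70;i=np.where(v>t)[0];a,b=i[0],i[-1]
    f=lambda i,j:i+(t-v[i])/(v[j]-v[i])
    return lo+f(a-1,a),lo+f(b,b+1) if b+1<len(v) else np.nan
for r in range(214,236): print(r,np.round(edges(r),2),end="; ")
```

```text
[534.75372102  49.64468825  30.5321002 ] [ 0.5620057  -4.28593179  2.03884488] [-0.82682621 -0.12402306  0.06201871] [9.98714082e-01 5.06524289e-02 1.90611790e-03 9.37963494e-04]
[534.75725076  49.6541111   30.52444641] [ 0.23466586 -5.34935341  2.30216982]
[534.76279095  49.63893389  30.53162597] [ 1.27297569 -5.43667088  2.15045622]
[534.748945    49.67454263  30.537593  ] [ 1.49437011 -4.63464969  3.08106877]
214 [304.33 318.47]; 215 [304.25 318.42]; 216 [304.39 318.14]; 217 [304.19 318.08]; 218 [303.48 318.17]; 219 [303.48 318.54]; 220 [303.37 322.21]; 221 [302.57 323.31]; 222 [302.18 323.22]; 223 [301.99 322.45]; 224 [302.   322.11]; 225 [302.04 322.02]; 226 [301.97 322.11]; 227 [300.82 321.48]; 228 [301.12 321.53]; 229 [302.56 321.37]; 230 [302.55 321.15]; 231 [302.45 316.93]; 232 [302.33 316.71]; 233 [302.05 316.6 ]; 234 [299.6 316.6]; 235 [299.28 320.11];
```

Call:
send_rows --moves '[{"rotation": [0,0,0],"travel": [0,-0.003,0],"hand": 0.2},{"rotation": [0,0,0],"travel": [0,-0.004,0],"hand": 0.2},{"rotation": [0,0,0],"travel": [0,-0.004,0],"hand": 0.2},{"rotation": [0,0,0],"travel": [0,-0.004,0],"hand": 0.2},{"rotation": [0,0,0],"travel": [0,-0.004,0],"hand": 0.2},{"rotation": [0,0,0],"travel": [0,-0.003,0],"hand": 0.2},{"rotation": [0,0,0],"travel": [0,0,0],"hand": 0.2}]'

```text
time: 13.5
position: [532.3, 71.6, 30.5]
eef_rot: [0.999, 0.051, 0.002, 0.001]
wrist_force: [0.8, -4.9, 3.3]
grip_width: 0.451
```

Call:
send_rows --moves '[{"rotation": [0,0,0],"travel": [0,-0.003,0],"hand": 0.2},{"rotation": [0,0,0],"travel": [0,-0.003,0],"hand": 0.2},{"rotation": [0,0,0],"travel": [0,-0.003,0],"hand": 0.2},{"rotation": [0,0,0],"travel": [0,-0.002,0],"hand": 0.2},{"rotation": [0,0,0],"travel": [0,0,0],"hand": 0.2}]'

```text
time: 14.0
position: [531.2, 82.4, 30.5]
eef_rot: [0.999, 0.051, 0.002, 0.001]
wrist_force: [0.8, -5.3, 3.2]
grip_width: 0.454
```

Call:
send_rows --moves '[{"rotation": [0,0,0],"travel": [0,-0.002,0],"hand": 0.2},{"rotation": [0,0,0],"travel": [0,-0.002,0],"hand": 0.2},{"rotation": [0,0,0],"travel": [0,0,0],"hand": 0.2}]'

```text
time: 14.3
position: [530.8, 86.3, 30.5]
eef_rot: [0.999, 0.051, 0.002, 0.001]
wrist_force: [0.4, -7.5, 4.0]
grip_width: 0.456
```

Call:
send_rows --moves '[{"rotation": [0,0,0],"travel": [0,-0.001,0],"hand": 0.2},{"rotation": [0,0,0],"travel": [0,0,0],"hand": 0.2}]'

```text
time: 14.5
position: [530.7, 87.1, 30.5]
eef_rot: [0.999, 0.051, 0.002, 0.001]
wrist_force: [0.9, -7.0, 4.5]
grip_width: 0.453
```

Call:
send_rows --moves '[{"rotation": [0,0,0],"travel": [0,-0.001,0],"hand": 0.2},{"rotation": [0,0,0],"travel": [0,0,0],"hand": 0.2}]'

```text
time: 14.7
position: [530.6, 88.1, 30.5]
eef_rot: [0.999, 0.051, 0.002, 0.001]
wrist_force: [1.2, -7.3, 4.2]
grip_width: 0.456
```

Call:
send_rows --moves '[{"rotation": [0,0,0],"travel": [0,-0.001,0],"hand": 0.2},{"rotation": [0,0,0],"travel": [0,0,0],"hand": 0.2}]'

```text
time: 14.9
position: [530.5, 89.1, 30.5]
eef_rot: [0.999, 0.051, 0.002, 0.001]
wrist_force: [0.6, -6.9, 4.1]
grip_width: 0.455
```

Call:
send_rows --moves '[{"rotation": [0,0,0],"travel": [0,-0.001,0],"hand": 0.2},{"rotation": [0,0,0],"travel": [0,0,0],"hand": 0.2}]'

```text
time: 15.1
position: [530.4, 90.0, 30.5]
eef_rot: [0.999, 0.051, 0.002, 0.001]
wrist_force: [0.6, -6.3, 3.5]
grip_width: 0.453
```

Call:
send_rows --moves '[{"rotation": [0,0,0],"travel": [0,-0.001,0],"hand": 0.2},{"rotation": [0,0,0],"travel": [0,0,0],"hand": 0.2}]'

```text
time: 15.3
position: [530.3, 91.0, 30.5]
eef_rot: [0.999, 0.051, 0.002, 0.001]
wrist_force: [0.9, -6.9, 3.3]
grip_width: 0.455
```

Call:
send_rows --moves '[{"rotation": [0,0,0],"travel": [0,-0.001,0],"hand": 0.2},{"rotation": [0,0,0],"travel": [0,0,0],"hand": 0.2}]'

```text
time: 15.5
position: [530.3, 91.4, 30.5]
eef_rot: [0.999, 0.051, 0.002, 0.002]
wrist_force: [1.7, -9.7, 4.6]
grip_width: 0.453
```

Run:
```python
from h import *
s=status.get_state();print(s["position"],s["wrist_force"])
cv2.imwrite("pics/r_side.png",viewer.get_image("side")[:,:,::-1])
g=cv2.imread("pics/r_side.png").astype(int)
for c in(306,309,312): print(c,[(r,int(g[r,c].mean())) for r in range(218,244)])
```

```text
[530.2628492   91.35629745  30.51620137] [ 1.6515708  -9.69822267  4.6088388 ]
306 [(218, 220), (219, 215), (220, 214), (221, 213), (222, 215), (223, 210), (224, 211), (225, 208), (226, 213), (227, 213), (228, 215), (229, 216), (230, 196), (231, 180), (232, 216), (233, 188), (234, 96), (235, 105), (236, 108), (237, 89), (238, 95), (239, 92), (240, 97), (241, 86), (242, 89), (243, 90)]
309 [(218, 209), (219, 213), (220, 210), (221, 210), (222, 212), (223, 208), (224, 211), (225, 210), (226, 211), (227, 205), (228, 207), (229, 199), (230, 200), (231, 223), (232, 232), (233, 202), (234, 138), (235, 81), (236, 99), (237, 111), (238, 92), (239, 90), (240, 90), (241, 97), (242, 92), (243, 94)]
312 [(218, 208), (219, 207), (220, 205), (221, 207), (222, 204), (223, 204), (224, 204), (225, 207), (226, 207), (227, 209), (228, 207), (229, 210), (230, 204), (231, 232), (232, 242), (233, 215), (234, 166), (235, 74), (236, 108), (237, 117), (238, 91), (239, 95), (240, 93), (241, 94), (242, 92), (243, 95)]
```

Call:
send_rows --moves '[{"rotation": [0,0,0],"travel": [0,-0.001,0],"hand": 0.2},{"rotation": [0,0,0],"travel": [0,0,0],"hand": 0.2}]'

```text
time: 15.75
position: [530.2, 91.3, 30.5]
eef_rot: [0.999, 0.051, 0.002, 0.002]
wrist_force: [1.2, -13.5, 4.3]
grip_width: 0.458
```

Against the stop: force rises to 13.5 N with no more travel. I relax, release, rise and move clear for a check.

Call:
send_rows --moves '[{"rotation": [0,0,0],"travel": [0,0.001,-0.0005],"hand": 0.2},{"rotation": [0,0,0],"travel": [0,0,0],"hand": 0.7},{"rotation": [0,0,0],"travel": [0,0,0],"hand": 0.7},{"rotation": [0,0,0],"travel": [0,0,0],"hand": 0.7},{"rotation": [0,0,0],"travel": [0,0,0],"hand": 0.7},{"rotation": [0,0,0],"travel": [0,0,-0.01],"hand": 0.7},{"rotation": [0,0,0],"travel": [0,0,-0.03],"hand": 0.7},{"rotation": [0,0,0],"travel": [0,0,-0.04],"hand": 0.7},{"rotation": [0,0,0],"travel": [0,0,-0.04],"hand": 0.7},{"rotation": [0,0,0],"travel": [0,0,-0.03],"hand": 0.7},{"rotation": [0,0,0],"travel": [0,0.02,0],"hand": 0.7},{"rotation": [0,0,0],"travel": [0,0.04,0],"hand": 0.7}]'

```text
time: 16.95
position: [535.7, 35.2, 182.7]
eef_rot: [0.999, 0.052, 0.002, -0.0]
wrist_force: [1.1, -0.2, -0.4]
grip_width: 0.701
```

Call:
send_rows --moves '[{"rotation": [0,0,0],"travel": [0,0.045,0],"hand": 0.7},{"rotation": [0,0,0],"travel": [0,0.045,0],"hand": 0.7},{"rotation": [0,0,0],"travel": [0,0.045,0],"hand": 0.7},{"rotation": [0,0,0],"travel": [0,0.045,0],"hand": 0.7},{"rotation": [0,0,0],"travel": [0,0.045,0],"hand": 0.7},{"rotation": [0,0,0],"travel": [0,0.03,0],"hand": 0.7}]'

```text
time: 17.55
position: [560.3, -223.0, 180.7]
eef_rot: [0.999, 0.05, 0.0, 0.0]
wrist_force: [-0.7, 0.5, -0.5]
grip_width: 0.699
```

Run:
```python
from h import *
print(status.get_state()["position"])
a=viewer.get_image("side")[:,:,::-1];b=viewer.get_image("top")[:,:,::-1]
cv2.imwrite("pics/v_side.png",a);cv2.imwrite("pics/v_top.png",b)
B=cv2.resize(b[150:225,220:330],(704,300*480//480),interpolation=2)
B=cv2.resize(b[172:222,262:330],None,fx=7,fy=7,interpolation=2)   # 476x350
A=cv2.resize(a[200:245,285:330],None,fx=6.6,fy=6.6,interpolation=2) # 297x297
D=cv2.resize(b[145:225,220:330],None,fx=2.6,fy=2.6,interpolation=2)
C=np.zeros((600,790,3),np.uint8);C[:350,:476]=B;C[:297,480:777]=A;C[360:360+D.shape[0],:D.shape[1]]=D
cv2.imwrite("pics/v.png",C)
```

```text
[ 560.26555528 -222.98806068  180.74253096]
```

View pics/v.png

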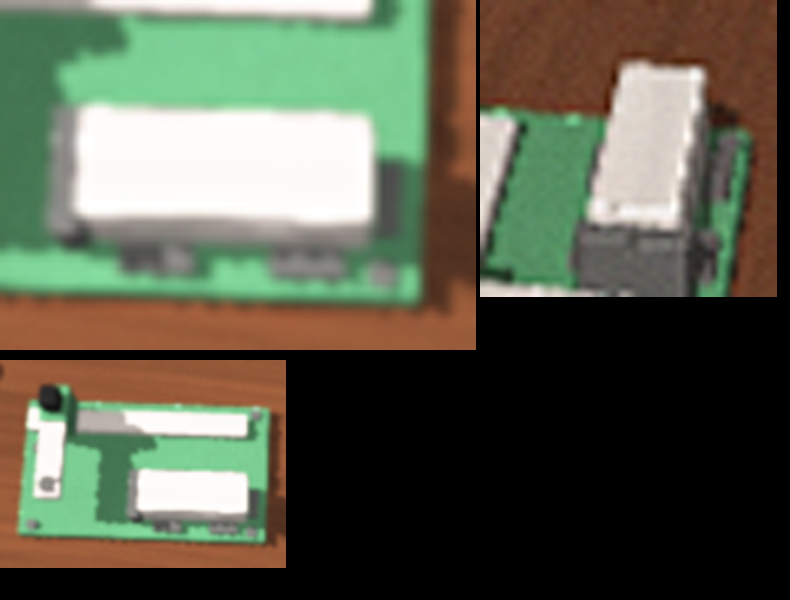

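The picture shows the pair stacked against the stop (top crop, white face about (75–373, 105–220)); in the side view it stands straight behind the stop. I'll get the across offset numerically against the initial picture.

Run:
```python
from h import *
np.set_printoptions(precision=2,suppress=True,linewidth=160)
def sub(v,lo,t,first):
    i=np.where(v>t)[0]; k=i[0] if first else i[-1]; j=k-1 if first else k+1
    return lo+k+(j-k)*(v[k]-t)/(v[k]-v[j])
def line_edges(f,cols,lo,hi,t):
    g=cv2.imread(f).astype(float).min(2)  # white: all channels high
    return np.array([[c,sub(g[lo:hi,c],lo,t,True),sub(g[lo:hi,c],lo,t,False)] for c in cols])
v=line_edges("pics/v_top.png",range(280,312,4),182,208,200)
o=line_edges("pics/top0.png",range(282,312,4),182,210,200)
tu=lambda E,k,z:ground("top",E[:,[0,k]],z)[:,:2]
x0,y0,th=528.4,88.2,.101;c,s=np.cos(th),np.sin(th)
st=lambda P:np.c_[c*(P[:,0]-x0)+s*(P[:,1]-y0),-s*(P[:,0]-x0)+c*(P[:,1]-y0)]
for nm,E,z in(("pair",v,65),("lower0",o,45)):
    A,B=st(tu(E,1,z)),st(tu(E,2,z));print(nm,"x+ edge",A[:,0],"x- edge",B[:,0],"mid",(A[:,0].mean()+B[:,0].mean())/2,"slopes",np.polyfit(A[:,1],A[:,0],1)[0],np.polyfit(B[:,1],B[:,0],1)[0])
for f,z,rows in(("pics/v_top.png",65,range(190,200,2)),("pics/top0.png",45,range(194,202,2))):
    g=cv2.imread(f).astype(float).min(2)
    for first in(1,0):
        print(f,z,first,st(ground("top",[[sub(g[r,265:322],265,200,first),r] for r in rows],z)[:,:2])[:,1])
# side camera, rows across pair top
g=cv2.imread("pics/v_side.png").astype(float);w=g.mean(2)-1.5*(g.max(2)-g.min(2))
g0=cv2.imread("pics/side0.png").astype(float);w0=g0.mean(2)-1.5*(g0.max(2)-g0.min(2))
for nm,W,rows,z in(("side pair",w,range(212,232,3),65),("side lower0",w0,range(218,236,3),45)):
    for r in rows:
        a,b=[st(ground("side",[[sub(W[r,298:325],298,t,k),r]],z)[:,:2])[0] for k,t in((True,120),(False,120))];print(nm,r,a,b,(a[0]+b[0])/2)
```

```text
pair x+ edge [22.66 22.15 22.39 22.44 23.06 23.34 23.01 23.67] x- edge [-19.34 -19.04 -18.56 -18.35 -18.68 -19.06 -19.65 -19.95] mid 1.8820759774518194 slopes -0.01650954184291349 0.01023919975282094
lower0 x+ edge [20.79 21.26 20.39 21.47 20.52 19.73 20.09 20.51] x- edge [-20.16 -19.81 -20.24 -20.46 -21.14 -21.56 -20.68 -20.48] mid 0.014337223206696947 slopes 0.01169351022288619 0.012346284844583739
pics/v_top.png 65 1 [59.17 59.6  58.71 58.11 58.68]
pics/v_top.png 65 0 [-52.55 -53.47 -52.98 -52.97 -53.11]
pics/top0.png 45 1 [48.42 50.14 50.4  48.73]
pics/top0.png 45 0 [-53.95 -53.44 -53.1  -53.01]
side pair 212 [ 20.66 -36.38] [-18.12 -42.22] 1.2693140559469924
side pair 215 [ 21.04 -20.34] [-19.76 -26.46] 0.6395478017579119
side pair 218 [21.81 -4.58] [-18.37 -10.58] 1.7203824372664016
side pair 221 [20.92 10.61] [-20.42   4.46] 0.25124893857679176
side pair 224 [21.79 25.75] [-18.63  19.75] 1.5798801732419587
side pair 227 [22.16 40.5 ] [-19.41  34.35] 1.376758886677429
side pair 230 [21.12 54.75] [-19.68  48.73] 0.721900657559301
side lower0 218 [ 19.63 -31.66] [-20.87 -37.71] -0.621510927634251
side lower0 221 [ 19.   -16.01] [-20.62 -21.91] -0.8087595914709933
side lower0 224 [19.18 -0.55] [-21.36  -6.57] -1.0904298070269132
side lower0 227 [19.69 14.63] [-20.95   8.62] -0.629240020001637
side lower0 230 [19.86 29.46] [-21.13  23.41] -0.6383192463849898
side lower0 233 [18.68 43.79] [-21.47  37.89] -1.395510863809971
```

Both cameras put the top block about 1.9 mm across from where the lower block lay (limit 4), flush along its length within about 0.5 mm, yaw difference about 0.01, so I'll leave it. State xy and camera xy agree to under 1 mm. Now locate the gauge grip.

Run:
```python
from h import *
np.set_printoptions(precision=1,suppress=True)
def blob(f,x0,x1,y0,y1):
    g=cv2.imread(f)[y0:y1,x0:x1].max(2);m=np.uint8(g<55)
    n,l,st,c=cv2.connectedComponentsWithStats(m);k=1+st[1:,4].argmax();print(f,st[k]);return c[k]+(x0,y0)
obs={"top":blob("pics/v_top.png",230,255,148,170),"side":blob("pics/v_side.png",264,282,228,250)}
th=.101;c,s=np.cos(th),np.sin(th)
B=np.array([(x,y,z) for x in(-11,11) for y in(-10,10) for z in(85,112)],float)
def cen(n,v):
    P=np.c_[v[0]+c*B[:,0]-s*B[:,1],v[1]+s*B[:,0]+c*B[:,1],B[:,2]];p=proj(n,P)
    h=cv2.moments(cv2.convexHull(np.float32(p)));return np.array([h["m10"]/h["m00"],h["m01"]/h["m00"]])
for n in obs: print(n,obs[n],least_squares(lambda v:cen(n,v)-obs[n],[598,240]).x)
```

```text
pics/v_top.png [ 6  8  8  9 61]
pics/v_side.png [ 5  7 10 11 77]
top [239.4 159.8] [597.4 240. ]
side [273.2 239.8] [598. 240.]
```

Call:
send_rows --moves '[{"rotation": [0,0,0],"travel": [0.007,-0.02,0],"hand": 0.7},{"rotation": [0,0,0],"travel": [0.007,-0.04,0],"hand": 0.7},{"rotation": [0,0,0],"travel": [0.007,-0.04,0],"hand": 0.7},{"rotation": [0,0,0],"travel": [0.007,-0.04,0],"hand": 0.7},{"rotation": [0,0,0],"travel": [0.007,-0.04,0],"hand": 0.7},{"rotation": [0,0,0],"travel": [0.007,-0.04,0],"hand": 0.7},{"rotation": [0,0,0],"travel": [0.007,-0.04,0],"hand": 0.7},{"rotation": [0,0,0],"travel": [0.007,-0.04,0],"hand": 0.7},{"rotation": [0,0,0],"travel": [0.007,-0.04,0],"hand": 0.7},{"rotation": [0,0,0],"travel": [0.007,-0.04,0],"hand": 0.7},{"rotation": [0,0,0],"travel": [0.007,-0.04,0],"hand": 0.7},{"rotation": [0,0,0],"travel": [0.007,-0.037,0],"hand": 0.7}]'

```text
time: 18.85
position: [596.7, 246.2, 180.6]
eef_rot: [0.999, 0.051, 0.0, -0.0]
wrist_force: [0.9, -1.2, -0.6]
grip_width: 0.706
```

Call:
send_rows --moves '[{"rotation": [0,0,0],"travel": [0,0,0],"hand": 0.7},{"rotation": [0,0,0],"travel": [0,0,0],"hand": 0.7}]'

```text
time: 19.05
position: [596.8, 244.8, 180.1]
eef_rot: [0.999, 0.052, -0.0, 0.0]
wrist_force: [-0.1, 0.0, 0.3]
grip_width: 0.699
```

Call:
send_rows --moves '[{"rotation": [0,0,0],"travel": [0.0005,0.0045,0.02],"hand": 0.7},{"rotation": [0,0,0],"travel": [0,0,0.03],"hand": 0.7},{"rotation": [0,0,0],"travel": [0,0,0.025],"hand": 0.7},{"rotation": [0,0,0],"travel": [0,0,0.015],"hand": 0.7},{"rotation": [0,0,0],"travel": [0,0,0.01],"hand": 0.7},{"rotation": [0,0,0],"travel": [0,0,0.006],"hand": 0.7},{"rotation": [0,0,0],"travel": [0,0,0],"hand": 0.7},{"rotation": [0,0,0],"travel": [0,0,0],"hand": 0.7}]'

```text
time: 19.85
position: [599.4, 238.8, 75.0]
eef_rot: [0.999, 0.05, 0.001, -0.0]
wrist_force: [0.3, 0.4, -0.6]
grip_width: 0.698
```

Call:
send_rows --moves '[{"rotation": [0,0,0],"travel": [0,0,0],"hand": 0.1},{"rotation": [0,0,0],"travel": [0,0,0],"hand": 0.1},{"rotation": [0,0,0],"travel": [0,0,0],"hand": 0.1},{"rotation": [0,0,0],"travel": [0,0,0],"hand": 0.1},{"rotation": [0,0,0],"travel": [0,0,0],"hand": 0.1},{"rotation": [0,0,0],"travel": [0,0,0],"hand": 0.1}]' --newtons 15

```text
time: 20.45
position: [598.7, 238.7, 73.8]
eef_rot: [0.999, 0.05, 0.0, -0.0]
wrist_force: [0.6, -0.2, -0.3]
grip_width: 0.251
```

Call:
send_rows --moves '[{"rotation": [0,0,0],"travel": [0,0.004,0],"hand": 0.1},{"rotation": [0,0,0],"travel": [0,0.006,0],"hand": 0.1},{"rotation": [0,0,0],"travel": [0,0.006,0],"hand": 0.1},{"rotation": [0,0,0],"travel": [0,0.006,0],"hand": 0.1},{"rotation": [0,0,0],"travel": [0,0.006,0],"hand": 0.1},{"rotation": [0,0,0],"travel": [0,0.006,0],"hand": 0.1},{"rotation": [0,0,0],"travel": [0,0.006,0],"hand": 0.1}]'

```text
time: 21.15
position: [602.7, 198.3, 73.8]
eef_rot: [0.999, 0.05, -0.0, -0.0]
wrist_force: [0.2, 1.8, -0.4]
grip_width: 0.249
```

Call:
send_rows --moves '[{"rotation": [0,0,0],"travel": [0,0.006,0],"hand": 0.1},{"rotation": [0,0,0],"travel": [0,0.006,0],"hand": 0.1},{"rotation": [0,0,0],"travel": [0,0.006,0],"hand": 0.1},{"rotation": [0,0,0],"travel": [0,0.006,0],"hand": 0.1},{"rotation": [0,0,0],"travel": [0,0.006,0],"hand": 0.1},{"rotation": [0,0,0],"travel": [0,0.006,0],"hand": 0.1},{"rotation": [0,0,0],"travel": [0,0.006,0],"hand": 0.1}]'

```text
time: 21.85
position: [607.0, 156.6, 73.8]
eef_rot: [0.999, 0.05, -0.0, -0.0]
wrist_force: [-0.6, 1.8, -0.1]
grip_width: 0.247
```

Call:
send_rows --moves '[{"rotation": [0,0,0],"travel": [0,0.006,0],"hand": 0.1},{"rotation": [0,0,0],"travel": [0,0.006,0],"hand": 0.1},{"rotation": [0,0,0],"travel": [0,0.006,0],"hand": 0.1},{"rotation": [0,0,0],"travel": [0,0.006,0],"hand": 0.1},{"rotation": [0,0,0],"travel": [0,0.006,0],"hand": 0.1},{"rotation": [0,0,0],"travel": [0,0.006,0],"hand": 0.1},{"rotation": [0,0,0],"travel": [0,0.006,0],"hand": 0.1},{"rotation": [0,0,0],"travel": [0,0.006,0],"hand": 0.1}]'

```text
time: 22.65
position: [611.8, 108.9, 73.9]
eef_rot: [0.999, 0.05, -0.0, -0.0]
wrist_force: [-0.8, 1.3, 0.2]
grip_width: 0.25
```

Call:
send_rows --moves '[{"rotation": [0,0,0],"travel": [0,0.004,0],"hand": 0.1},{"rotation": [0,0,0],"travel": [0,0.003,0],"hand": 0.1},{"rotation": [0,0,0],"travel": [0,0.002,0],"hand": 0.1},{"rotation": [0,0,0],"travel": [0,0,0],"hand": 0.1}]'

```text
time: 23.05
position: [612.7, 99.8, 73.8]
eef_rot: [0.999, 0.05, -0.0, 0.0]
wrist_force: [-1.0, -0.9, 0.8]
grip_width: 0.248
```

Call:
send_rows --moves '[{"rotation": [0,0,0],"travel": [0,0.002,0],"hand": 0.1},{"rotation": [0,0,0],"travel": [0,0,0],"hand": 0.1}]'

```text
time: 23.25
position: [612.8, 98.3, 73.9]
eef_rot: [0.999, 0.051, -0.0, 0.0]
wrist_force: [-2.8, 0.1, 1.2]
grip_width: 0.25
```

Call:
send_rows --moves '[{"rotation": [0,0,0],"travel": [0,0.002,0],"hand": 0.1},{"rotation": [0,0,0],"travel": [0,0,0],"hand": 0.1}]'

```text
time: 23.45
position: [613.0, 96.3, 73.8]
eef_rot: [0.999, 0.051, -0.0, 0.0]
wrist_force: [-2.6, 1.0, 2.6]
grip_width: 0.251
```

Call:
send_rows --moves '[{"rotation": [0,0,0],"travel": [0,0.002,0],"hand": 0.1},{"rotation": [0,0,0],"travel": [0,0,0],"hand": 0.1}]'

```text
time: 23.65
position: [613.2, 94.2, 73.8]
eef_rot: [0.999, 0.05, -0.0, 0.0]
wrist_force: [-2.0, -0.2, 0.8]
grip_width: 0.253
```

Call:
send_rows --moves '[{"rotation": [0,0,0],"travel": [0,0.002,0],"hand": 0.1},{"rotation": [0,0,0],"travel": [0,0,0],"hand": 0.1}]'

```text
time: 23.85
position: [613.4, 92.7, 73.8]
eef_rot: [0.999, 0.05, -0.0, -0.0]
wrist_force: [-3.2, 2.7, 1.3]
grip_width: 0.25
```

Call:
send_rows --moves '[{"rotation": [0,0,0],"travel": [0,0.002,0],"hand": 0.1},{"rotation": [0,0,0],"travel": [0,0,0],"hand": 0.1}]'

```text
time: 24.05
position: [613.4, 92.6, 73.8]
eef_rot: [0.999, 0.051, -0.0, -0.002]
wrist_force: [-2.4, 9.3, 1.3]
grip_width: 0.252
```

Call:
send_rows --moves '[{"rotation": [0,0,0],"travel": [0,0.002,0],"hand": 0.1},{"rotation": [0,0,0],"travel": [0,0,0],"hand": 0.1}]'

```text
time: 24.25
position: [613.4, 92.6, 73.8]
eef_rot: [0.999, 0.051, -0.0, -0.003]
wrist_force: [-3.3, 14.7, 1.9]
grip_width: 0.251
```

End of travel reached (force 14.7 N, position fixed, about 147 mm travelled). Relax, release, lift clear.

Call:
send_rows --moves '[{"rotation": [0,0,0],"travel": [0,-0.003,0],"hand": 0.1},{"rotation": [0,0,0],"travel": [0,0,0],"hand": 0.6},{"rotation": [0,0,0],"travel": [0,0,0],"hand": 0.6},{"rotation": [0,0,0],"travel": [0,0,0],"hand": 0.6},{"rotation": [0,0,0],"travel": [0,0,0],"hand": 0.6},{"rotation": [0,0,0],"travel": [0,0,-0.01],"hand": 0.6},{"rotation": [0,0,0],"travel": [0,0,-0.03],"hand": 0.6},{"rotation": [0,0,0],"travel": [0,0,-0.04],"hand": 0.6},{"rotation": [0,0,0],"travel": [0,0,-0.04],"hand": 0.6},{"rotation": [0,0,0],"travel": [0,0,0],"hand": 0.6}]'

```text
time: 25.25
position: [618.1, 91.4, 202.7]
eef_rot: [0.999, 0.05, 0.007, 0.0]
wrist_force: [1.2, -0.6, -0.4]
grip_width: 0.6
```

Call:
send_rows --moves '[{"rotation": [0,0,0],"travel": [0,0.03,0],"hand": 0.6},{"rotation": [0,0,0],"travel": [0,0.045,0],"hand": 0.6},{"rotation": [0,0,0],"travel": [0,0.045,0],"hand": 0.6},{"rotation": [0,0,0],"travel": [0,0.045,0],"hand": 0.6},{"rotation": [0,0,0],"travel": [0,0.045,0],"hand": 0.6},{"rotation": [0,0,0],"travel": [0,0.045,0],"hand": 0.6},{"rotation": [0,0,0],"travel": [0,0.03,0],"hand": 0.6},{"rotation": [0,0,0],"travel": [0,0.02,0],"hand": 0.6},{"rotation": [0,0,0],"travel": [0,0,0],"hand": 0.6}]'

```text
time: 26.15
position: [644.1, -214.7, 193.6]
eef_rot: [0.999, 0.049, -0.0, 0.0]
wrist_force: [-0.4, -0.4, 0.2]
grip_width: 0.598
```

Run:
```python
from h import *
np.set_printoptions(precision=1,suppress=True)
print(status.get_state()["position"])
for n in("top","side"): cv2.imwrite(f"pics/w_{n}.png",viewer.get_image(n)[:,:,::-1])
def blob(f,x0,x1,y0,y1):
    g=cv2.imread(f)[y0:y1,x0:x1].max(2);m=np.uint8(g<55)
    n,l,st,c=cv2.connectedComponentsWithStats(m);k=1+st[1:,4].argmax();print(f,st[k]);return c[k]+(x0,y0)
obs={"top":blob("pics/w_top.png",280,312,145,172),"side":blob("pics/w_side.png",270,300,195,225)}
th=.101;c,s=np.cos(th),np.sin(th)
B=np.array([(x,y,z) for x in(-11,11) for y in(-10,10) for z in(85,112)],float)
def cen(n,v):
    P=np.c_[v[0]+c*B[:,0]-s*B[:,1],v[1]+s*B[:,0]+c*B[:,1],B[:,2]];p=proj(n,P)
    h=cv2.moments(cv2.convexHull(np.float32(p)));return np.array([h["m10"]/h["m00"],h["m01"]/h["m00"]])
for n in obs: print(n,obs[n],least_squares(lambda v:cen(n,v)-obs[n],[612,95]).x)
x0,y0=528.4,88.2
st=lambda P:np.c_[c*(P[:,0]-x0)+s*(P[:,1]-y0),-s*(P[:,0]-x0)+c*(P[:,1]-y0)]
def sub(v,lo,t,first):
    i=np.where(v>t)[0]; k=i[0] if first else i[-1]; j=k-1 if first else k+1
    return lo+k+(j-k)*(v[k]-t)/(v[k]-v[j])
g=cv2.imread("pics/w_top.png").astype(float).min(2)
for cc in(279,281,305,308,311): print(cc,st(ground("top",[[cc,sub(g[184:208,cc],184,200,k)] for k in(1,0)],65)[:,:2])[:,0])
print(st(ground("top",[[sub(g[r,290:322],290,200,0),r] for r in(191,194,197)],65)[:,:2])[:,1])
# bystander movement outside the stand/arm
d=cv2.absdiff(cv2.imread("pics/w_top.png"),cv2.imread("pics/top0.png")).max(2)
for nm,(u,v) in dict(spare=(405,246),tin=(361,138),jar=(447,147),wrench=(314,123),beech=(240,116),roller=(180,136),awl=(476,257),hammer=(157,230)).items(): print(nm,d[v-12:v+12,u-12:u+12].mean())
```

```text
[ 644.1 -214.7  193.6]
pics/w_top.png [12 13  7  8 46]
pics/w_side.png [10  9  8 10 64]
top [295.3 161.7] [612.2  95.2]
side [283.6 208.7] [612.  95.]
279 [ 22.6 -19.6]
281 [ 22.7 -19.2]
305 [ 21.6 -20. ]
308 [ 23.4 -20. ]
311 [ 21.6 -19.2]
[-52.7 -52.9 -53.1]
spare 125.08854166666667
tin 3.1180555555555554
jar 133.39236111111111
wrench 6.348958333333333
beech 7.579861111111111
roller 5.970486111111111
awl 30.432291666666668
hammer 6.310763888888889
```

Grip sits at (612, 95), 145.7 mm from its start, and the pair is unchanged. The arm hides the spare and jar from above, so I'll check those from the side camera's pictures and hand in.

Run:
```python
from h import *
from workcell import close_job
a,b=cv2.imread("pics/side0.png"),cv2.imread("pics/w_side.png");d=cv2.absdiff(a,b).max(2)
for nm,(u,v) in dict(spare=(353,185),jar=(284,160),awl=(368,163),tin=(264,195)).items(): print(nm,d[v-7:v+7,u-7:u+7].mean())
print(close_job())
```

```text
spare 3.6683673469387754
jar 3.1479591836734695
awl 4.290816326530612
tin 2.36734693877551
the job is handed in; nothing more can be done
None
```

I wrung the setting pair, slid the gauge over it to its end of travel and handed the job in at about 26 s. I got no verdict back.

**What I did:** I took the long grey block and laid it flat on the lower block's free end, with centres about 50 mm apart. I slid it, faces together, until it met the stop; the push rose to 13.5 N with no further travel. Then I released it and slid the gauge by its grip until the push rose to 14.7 N and it stopped.

**Last checks:**
- **Fit along and in yaw:** the top block is flush along its length within about 0.5 mm, and its yaw is about 0.01 rad off.
- **Fit across:** it sits about 1.9 mm to the rail side of where the lower block lay at the start. The limit is 4 mm, and I did not re-measure the lower block after the slide.
- **Gauge:** the cameras show the grip moved about 146 mm from a start of roughly 3 to 6 mm. It may have eased back about 1 mm on release.
- **Bystanders:** the pictures before and after match for all of them. The arm hid the spare block and glue jar from above and covered part of the awl, so those three rest on the side camera.

**What disagreed:**
- **Tool height:** the reported height read about 36 mm too low. My first close passed over the block without touching it, so I set the height by picture and touch.
- **Slide x reading:** midway through the slide the state's x reading was about 2 mm off from the camera. The later camera check sided with the state.

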